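# Set and clamp the end stop of the mask-plate jig

## Robot

A 7-joint arm with a two-finger parallel gripper is mounted at the origin on the work surface. World frame = base frame: x ahead of the robot, y to its left, z up, the work surface at z = 0. Lengths are in m, angles in rad, forces in N, time in s.
With the tool pointing down it reaches from about 0.4 to 0.875 m from the base axis. Payload 19.3 kg.
Tool frame: the origin (TCP) lies at the very end of the fingers, on their centre line; the grasp point (between the pads) lies bot.tcp_to_grasp behind it (bot.tcp_to_grasp is the distance from the TCP to the grasp point, in m); z points along the fingers, y is the direction in which the jaws open and shut (so a half turn about z gives the same grasp; the last joint's range is limited). The gripper opens to 85 mm and grips with 20 to 120 N. Pads are 22 mm wide; open, the fingers measure 114 mm over their backs; the gripper's body (76 mm by 85 mm) begins 54 mm behind the grasp point. The pads swing forward as they close: fully open they stand 13 mm farther back than shut.
Start: joints at [-1.349, 0.521, -0.036, 1.599, 0.021, 1.021, -0.113], TCP at [0.18, 0.599, 0.231] pointing down, gripper open.
Joint ranges: [-2.91, 2.91], [-0.3, 2.13], [-1.5, 1.42], [0.17, 2.43], [-1.26, 4.41], [0.16, 1.93], [-2.52, 2.52]. Speed limits (rad/s): [1.89, 1.89, 2.39, 2.39, 3.01, 3.01, 3.01].

## Interface

Orientations are given as [roll, pitch, yaw] about the fixed x, y, z axes, in that order (R = Rz(yaw) Ry(pitch) Rx(roll)).
In Python, from workcell import bot gives the robot as it stands.
- The arm moves only by the tool servo_tool, never from a script. Its argument "targets" is a list of rows, each a list of 2 entries, a list of its own where there are three numbers: the shift along the tool's x, y, z in units of 0.05 m (1.0 is 0.05 m), then the turn about the tool's z in units of 5 degrees (1.0 is 5 degrees). A call has 1 to 12 rows; each row shifts and turns the commanded pose from where the row before left it, along the tool's axes as they then stand; what a row does not reach is not made up. A row lasts 1/8 s, in which the tool goes at most 62.5 mm and 10.7 degrees, less where a joint would pass 70% of its speed; a pose out of reach is approached as far as the arm can. A call with a number of a shift or a turn outside -1 to 1 is refused whole. A call with a gripper value outside its range is refused whole. "gripper" is the opening, from -1 (shut) to 1 (fully open), so that 0 is half open, set as the call begins (left out, the last holds). The fingers move at their own pace and stop on an object; "newtons" is the grip in N (left out, the last holds). Time passes only in rows, so rows that do not move let the fingers close. It gives the time, the measured TCP pose, the force and the opening at its end, in the units of the state.
- bot.observe(): the state, without advancing time (a new reading comes with each control period).
- bot.grab_frame(name): name is "scene" or "top" or "wrist"; returns the picture (480x640x3 uint8, blue, green, red); there is no depth.
- bot.get_calibration(name): a dict with "fx", "fy", "cx", "cy" (pixels), "pose" (4x4, takes a point from camera to world coordinates). Camera axes: x right, y up, looking along -z (the intrinsics and any distortion apply to the point x, -y, -z); pixel columns grow to the right and rows downward; lengths in m; the calibration is good to about 2 mm. A picture is of the moment at which its call begins: read the wrist's pose just before it. get_calibration takes no time and is no camera call; for the wrist camera it gives the pose at the moment of the call.
- bot.job_done(): hands the job in, once; it reports no verdict.
The state is a dict: "clock": time; "qpos": joint angles; "qd": joint speeds; "joint_efforts": joint torques, N m; "position": TCP position; "tool_rot": TCP orientation; "force": force on the tool from outside, world axes, zero at the start; "moment": the same for the moment, N m; "grip_width": finger opening in m.
Only numpy, scipy, OpenCV 4.12 (cv2) and the standard library are available. Lean on these libraries where they do the work, as an engineer would, in place of code of your own. Each camera call takes 0.05 s, during which the arm holds its last target.

## Task

Set the end stop of the mask-plate jig: take the slotted steel stop bracket by its upright fence and slide it along its slots until its pointer lines up with the nose of the index block, without straining the guide pin. Then turn the black clamp lever clockwise until it grips the bracket firmly, by feel and without overtightening it, and let go with the pointer still in line. Leave the other things on the bench where they are.

Things in the scene. Friction and masses are not known exactly. Their poses are not given: they have to be found in the camera images.
- jig: fixed aluminium base plate, 130 mm (x) by 290 mm (y from -135 to +155), 12 mm thick; origin under it, midway between guide pin and clamp stud; z up, top at z = 12 mm. The bracket slides along its y axis. Fine engraved scale along its +x edge
- guide_pin: fixed steel guide pin, 8 mm thick, at jig x = 0, y = +40 mm, standing in the bracket's +y slot, under a 19 mm washer and a nut, top 17 mm above the plate; origin at its foot on the plate. A load of over 30 N from the bracket strains it
- stop_bracket: loose steel bracket lying on the jig, axes parallel to it, 0.4 kg: foot 40 mm wide, y from -84 to +120 mm, 6 mm thick, with two slots in line, 70 by 10 mm, centred at y = -40 and +40, round the clamp stud and guide pin (1 mm play each side, 31 mm travel either way from the middle). Origin under the foot, between the slots. While unclamped it slides with some 2 to 6 N
- fence (a point): centre of the bracket's upright fence at its +y end: 10 mm thick along y, 40 mm wide along x; this point lies 23 mm below its top edge, 29 mm above the jig's top and 23 mm above the foot's top. Pinch it from above across its thickness, so that the fingers close along the sliding direction
- pointer (a point): tip of the small triangular pointer on the bracket's +x edge, on the bracket's y = 0 line, level with the top of the foot
- index_nose (a point): tip of the nose of the index block, a fixed steel block 16 mm wide, 7 mm high, on the jig at the bracket's +x side, nose towards the bracket. It is the mark: the pointer must stand at the same y along the jig (about 1 mm apart in x). At the start it lies on the +y side of the pointer
- clamp_lever: black clamp lever on an 8 mm stud at jig x = 0, y = -40 mm. Origin on the stud's axis, z up, the turning axis; hub 20 mm across; arm along its +x, 10 mm wide, 11 mm high, reaching 78 mm, mid-height 31.5 mm, top 38 mm above the origin. At the start the arm points to the jig's +x, turned 10 to 60 degrees towards -y. Clockwise from above screws it down, 2.5 mm per rad
- lever_end (a point): point on the clamp lever's arm, at mid-height, 58 mm from the turning axis: where to push. The lever turns freely (1 N or less here) for an unknown 0.1 to 1.1 rad until its flange meets the bracket, then stiffens by about 1 N per 0.05 rad, and stays where it is left. The grip on the bracket is about 9 times the push here: firm at 4 to 6 N, overtightened from about 8 N (75 N of grip)
- tweezers: bystander: steel tweezers, 110 mm long
- spacer: bystander: small steel spacer ring, 18 mm across, 6 mm high, lying on the jig plate's near right corner
- driver: bystander: screwdriver, 170 mm long
- solvent: bystander: amber bottle, 150 mm high
- dish: bystander: glass dish, 100 mm across
- mask_boxes: bystander: stack of three flat square mask boxes, 150 mm wide, 66 mm high
- spare_handle: bystander: a spare black clamp handle lying on the bench, not part of the jig
Mind the look-alikes: they are no part of the job. Leave any red or turquoise look-alike of the stop_bracket alone.

How it is judged:
On the way, in this order (a step that is already met when the one before it is completed fails the run):
1. the pointer stands in line with the index nose (within 2.5 mm) while the clamp is still loose (y of pointer in the frame of index_nose between -0.0025 and 0.0025 m and contact force between clamp_lever and stop_bracket below 8 N), for 0.2 s.
2. the clamp lever grips the bracket with 20 N or more (contact force between clamp_lever and stop_bracket above 20 N), for 0.3 s.
At the end, for the whole second after the job is handed in: the bracket lies flat and still on the jig with its pointer within 2.5 mm of the index nose along the slots, and the clamp lever presses it with 20 N or more (y of pointer in the frame of index_nose between -0.0025 and 0.0025 m and contact force between clamp_lever and stop_bracket above 20 N and linear speed of stop_bracket below 0.01 m/s and angle between stop_bracket's own z axis and vertical below 0.05 rad); the robot touches nothing.
It fails at once if the clamp is overtightened (more than 75 N on the bracket) (contact force between clamp_lever and stop_bracket above 75 N).
It fails at once if the guide pin is strained (more than 30 N from the bracket) (contact force between guide_pin and stop_bracket above 30 N).
It fails at once if a bystander is disturbed (moved more than 30 mm) (distance of any of tweezers, spacer, driver, solvent, dish, mask_boxes, spare_handle from where it was at the start of the episode above 0.03 m).
It also fails if it takes over 70 s, if anything falls off the work surface, if the arm or the gripper's body presses on something with over 40 N, if the wrist force passes 120 N, or if a joint passes its speed limit or range.

## Working session

There is one attempt and no reset: what is moved stays moved. The work goes in short steps, Python scripts to look and compute and a tool call to move; the robot and the scene stay as the last step left them, time stands still between calls to the robot, and variables do not carry over. Pictures are saved under pics/ and viewed, and the job is handed in when it is done.

Besides the shell and the picture viewer there is one more tool, called after ">>>" as name(argument=value, ...), one argument or row to a line, values as JSON. servo_tool: Moves the arm, as the interface text tells. Its arguments: {"type":"object","properties":{"targets":{"type":"array","items":{"type":"array"}},"gripper":{"type":"number"},"newtons":{"type":"number"}},"required":["targets"]}

```bash
ls; mkdir -p pics; python3 - <<'E'
from workcell import bot
import cv2
print(bot.observe()); print(bot.tcp_to_grasp)
for n in ["scene","top","wrist"]:
    c=bot.get_calibration(n); print(n,c)
    cv2.imwrite(f"pics/{n}0.png",bot.grab_frame(n))
E
```

```text
pics
{'clock': 0.0, 'qpos': array([-1.34918585,  0.52201242, -0.03632759,  1.59998676,  0.02121356,
        1.02110902, -0.11281105]), 'qd': array([ 0.00026855,  0.00103687,  0.00219132,  0.00035951, -0.00066636,
       -0.00039714,  0.00198554]), 'joint_efforts': array([ 7.83544442e-05, -9.27096605e+01,  1.97971366e+00, -3.69949651e+01,
        1.78213301e-02,  7.77789362e-03,  1.86437285e-05]), 'position': array([0.17974736, 0.59824874, 0.23073434]), 'tool_rot': array([-3.14046629e+00,  9.21601979e-05,  2.84976808e+00]), 'force': array([-0.3850919 , -0.3927588 , -0.68836921]), 'moment': array([0.00261744, 0.01736341, 0.01049465]), 'grip_width': 0.08522622569088704}
0.0187
scene {'fx': 533.9068062913869, 'fy': 533.9068062913869, 'cx': 328.6150450382279, 'cy': 237.62445916819308, 'pose': array([[-0.54914585, -0.63628813,  0.54182678,  1.09577977],
       [ 0.8356704 , -0.42558335,  0.34717977,  0.43156865],
       [ 0.00968609,  0.64344093,  0.76543449,  0.90436832],
       [ 0.        ,  0.        ,  0.        ,  1.        ]])}
top {'fx': 504.4432766926612, 'fy': 504.4432766926612, 'cx': 319.9570792324888, 'cy': 241.96378649100706, 'pose': array([[ 0.07998205,  0.97044476, -0.22768363,  0.24591645],
       [-0.99679562,  0.07813537, -0.0171277 ,  0.02662159],
       [ 0.00116865,  0.22832396,  0.97358451,  1.13941864],
       [ 0.        ,  0.        ,  0.        ,  1.        ]])}
wrist {'fx': 401.4177052425766, 'fy': 401.4177052425766, 'cx': 321.8207040687439, 'cy': 234.07379418717431, 'pose': array([[ 2.86089252e-01, -9.20835995e-01, -2.64979264e-01,
         1.12076103e-01],
       [ 9.58202973e-01,  2.74915902e-01,  7.91726612e-02,
         6.18407580e-01],
       [-5.80229489e-05, -2.76554366e-01,  9.60998272e-01,
         3.72323817e-01],
       [ 0.00000000e+00,  0.00000000e+00,  0.00000000e+00,
         1.00000000e+00]])}
```

View pics/scene0.png

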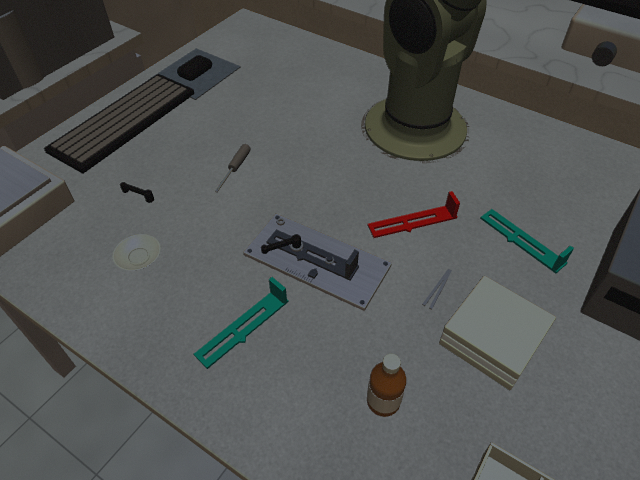

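View pics/top0.png

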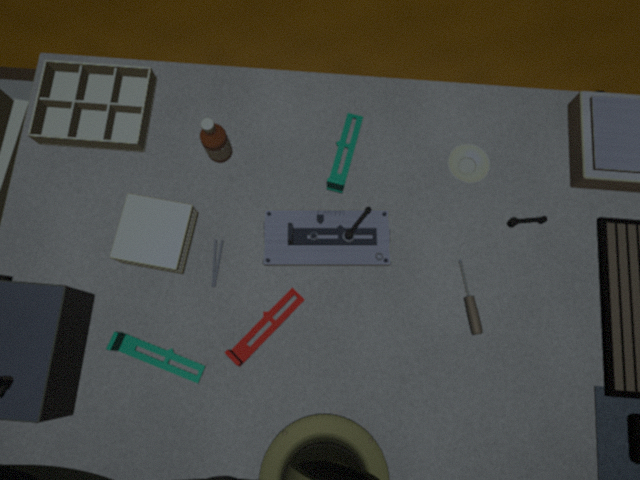

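View pics/wrist0.png

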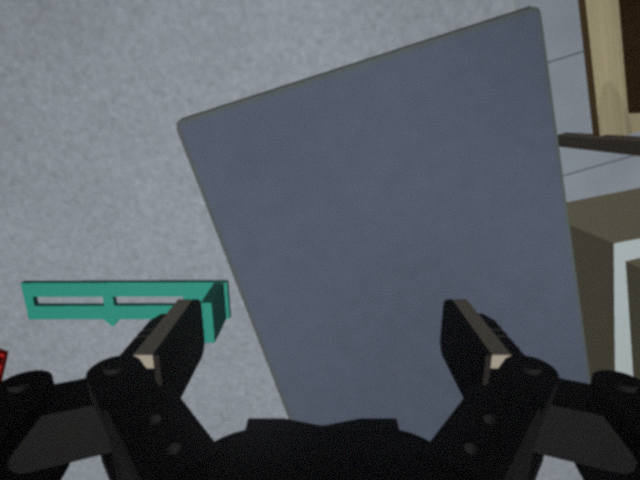

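The steel jig sits in the middle of the top view at (327,237), with the fence at its left, (292,233), and the lever end at (368,210). The red and turquoise brackets and the spare handle at (527,220) are look-alikes. I'll measure the jig now.

```bash
cat > h.py <<'E'
import numpy as np, cv2
from workcell import bot
def ray(c,u,v):
    d=np.array([(u-c["cx"])/c["fx"],-(v-c["cy"])/c["fy"],-1.0]); P=c["pose"]
    return P[:3,3],P[:3,:3]@d
def on(c,u,v,z):
    o,d=ray(c,u,v); return (o+d*(z-o[2])/d[2])
def proj(c,p):
    P=c["pose"]; q=P[:3,:3].T@(np.array(p)-P[:3,3]); return c["cx"]+c["fx"]*q[0]/-q[2], c["cy"]+c["fy"]*-q[1]/-q[2]
E
python3 - <<'E'
from h import *
c=bot.get_calibration("top"); im=cv2.imread("pics/top0.png")
h=cv2.cvtColor(im,cv2.COLOR_BGR2HSV)
r=im[190:290,240:420]; cv2.imwrite("pics/jigtop.png",cv2.resize(r,None,fx=4.4,fy=4.4,interpolation=cv2.INTER_CUBIC))
s=cv2.imread("pics/scene0.png")[205:315,235:400]; cv2.imwrite("pics/jigscene.png",cv2.resize(s,None,fx=4.8,fy=4.8,interpolation=cv2.INTER_CUBIC))
for p in [(264,211),(390,209),(391,265),(263,266)]: print(on(c,*p,0.012))
E
```

```text
[0.57294601 0.18227381 0.012     ]
[ 0.60137877 -0.11002501  0.012     ]
[ 0.4689497  -0.11870915  0.012     ]
[0.44333815 0.17084567 0.012     ]
```

View pics/jigtop.png

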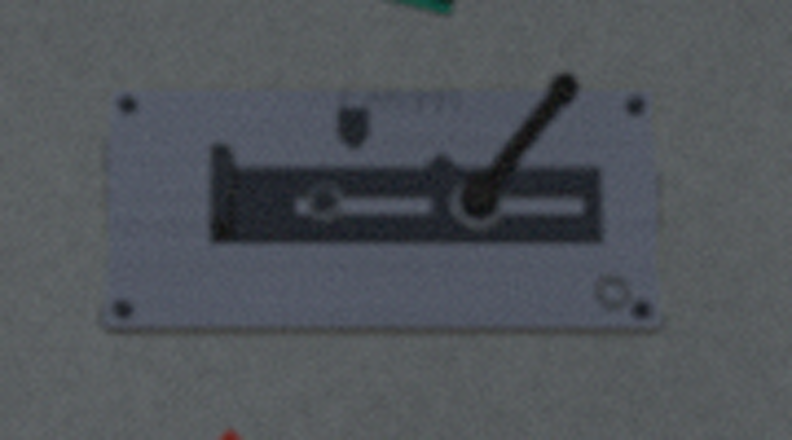

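View pics/jigscene.png

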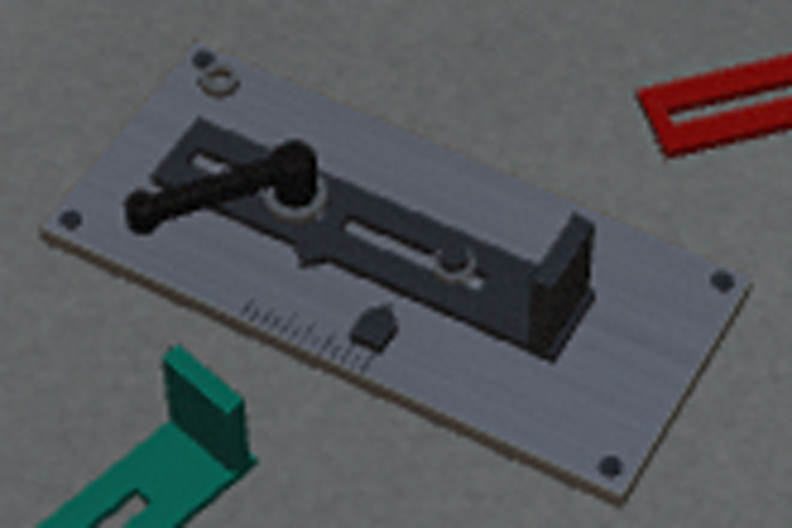

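>>> servo_tool(
  targets=[
    [[-0.66,-0.74,0],0],
    [[-0.66,-0.74,0],0],
    [[-0.66,-0.74,0],0],
    [[-0.66,-0.74,0],0],
    [[-0.66,-0.74,0],0],
    [[-0.66,-0.74,0],0],
    [[-0.66,-0.74,0],0],
    [[-0.66,-0.74,0],0],
    [[-0.66,-0.74,0],0],
    [[-0.66,-0.74,0],0],
    [[-0.66,-0.74,0],0],
    [[-0.66,-0.74,0],0],
  ],
  gripper=-0.3,
)

```text
clock: 1.65
position: [0.4318, 0.0579, 0.2314]
tool_rot: [3.141, 0.0, 2.85]
force: [2.1, 0.9, 1.2]
grip_width: 0.0301
```

>>> servo_tool(
  targets=[
    [[0,0,0],-1],
    [[0,0,0],-1],
    [[0,0,0],-1],
    [[0,0,0],-1],
    [[0,0,0],-0.4],
    [[0,0,0],0],
  ],
)

```text
clock: 2.4
position: [0.4313, 0.0594, 0.2313]
tool_rot: [-3.142, -0.0, -3.05]
force: [-0.1, -0.1, -0.6]
grip_width: 0.0298
```

```bash
python3 - <<'E'
from h import *
o=bot.observe(); print(o["clock"],o["position"],o["tool_rot"],o["grip_width"],o["force"])
c=bot.get_calibration("wrist"); print(c["pose"][:3,3])
cv2.imwrite("pics/w1.png",bot.grab_frame("wrist"))
c=bot.get_calibration("top")
print([on(c,240+x/4.4,190+y/4.4,z) for x,y,z in [(442,157,.018),(352,147,.019)]])
E
```

```text
2.4 [0.43130285 0.05936746 0.23128231] [-3.14157184e+00 -4.41779544e-05 -3.05046850e+00] 0.029755255192274538 [-0.12601079 -0.09280641 -0.61327955]
[0.36093012 0.05280759 0.37281784]
[array([0.55031465, 0.00241668, 0.018     ]), array([0.55166309, 0.04974177, 0.019     ])]
```

View pics/w1.png

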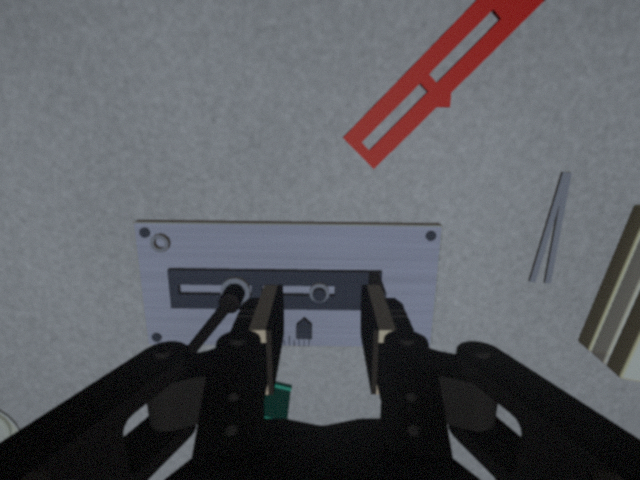

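The wrist view shows the steel jig with the pin nut at (319,293), lever hub at (233,296), index block at (304,328), fence top at (375,282) and spacer at (161,242). I'll enlarge it and fit the frame.

```bash
python3 - <<'E'
from h import *
c=bot.get_calibration("wrist"); im=cv2.imread("pics/w1.png")
r=im[210:355,120:460]; r=cv2.convertScaleAbs(r,alpha=1.6,beta=10)
cv2.imwrite("pics/w1c.png",cv2.resize(r,None,fx=2.3,fy=2.3,interpolation=cv2.INTER_CUBIC))
a=on(c,145,232,.012);b=on(c,431,236,.012);print(a,b,np.degrees(np.arctan2(-(b-a)[0],(b-a)[1])))
a=on(c,137,220,.012);b=on(c,441,223,.012);print(a,b,np.degrees(np.arctan2(-(b-a)[0],(b-a)[1])))
n=on(c,319,293,.029);print("pin",n)
E
```

```text
[ 0.47755162 -0.10190038  0.012     ] [0.45684362 0.16471309 0.012     ] 4.441274399611768
[ 0.46660895 -0.1089355   0.012     ] [0.44355579 0.17185656 0.012     ] 4.693482281850106
pin [0.51657269 0.0648666  0.029     ]
```

View pics/w1c.png

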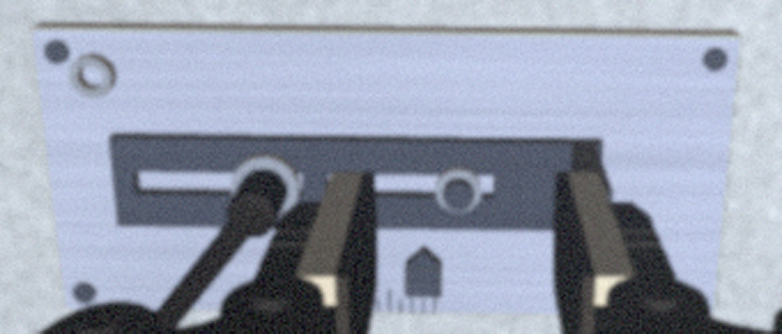

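```bash
python3 - <<'E'
from h import *
c=bot.get_calibration("wrist"); t=bot.get_calibration("top")
print("fence -x top edge, wrist",on(c,375.7,271,.064))
for x,y in [(222,148),(222,195),(222,240)]: print("top",on(t,240+x/4.4,190+y/4.4,.064))
# bracket end -y corners
print(on(c,120+112/2.3,210+136/2.3,.018),on(c,120+602/2.3,210+140/2.3,.064), on(c,120+118/2.3,210+223/2.3,.018))
print("top -y end",on(t,240+602/4.4,190+205/4.4,.018),"pin",on(t,240+325/4.4,190+202/4.4,.029),"hub",on(t,240+480/4.4,190+200/4.4,.05))
print("wrist nose",on(c,120+424/2.3,210+246/2.3,.019))
E
```

```text
fence -x top edge, wrist [0.47686635 0.10830679 0.064     ]
top [0.53362539 0.11380903 0.064     ]
top [0.50941321 0.11154054 0.064     ]
top [0.48645639 0.10938966 0.064     ]
[ 0.51020546 -0.07813929  0.018     ] [0.47629624 0.11323804 0.064     ] [ 0.54936633 -0.07612648  0.018     ]
top -y end [ 0.53121441 -0.08239894  0.018     ] pin [0.51854687 0.06105575 0.029     ] hub [ 0.52072107 -0.01764049  0.05      ]
wrist nose [0.54769331 0.05327745 0.019     ]
```

>>> servo_tool(
  targets=[
    [[-0.6,0.32,0.5],0.08],
    [[-0.6,0.32,0.5],0],
    [[-0.55,0.33,0.5],0],
    [[0,0,0.5],0],
    [[0,0,0],0],
    [[0,0,0],0],
  ],
  gripper=-0.2,
)

```text
clock: 3.2
position: [0.5144, 0.1152, 0.1322]
tool_rot: [3.142, 0.001, -3.057]
force: [-0.4, -0.3, 0.0]
grip_width: 0.0341
```

```bash
python3 - <<'E'
from h import *
o=bot.observe(); print(o["clock"],o["position"],o["tool_rot"],o["grip_width"],o["force"])
c=bot.get_calibration("wrist"); print(c["pose"][:3,3])
im=bot.grab_frame("wrist")
cv2.imwrite("pics/w2.png",cv2.convertScaleAbs(im,alpha=1.5,beta=15))
E
```

```text
3.2 [0.51443615 0.11522731 0.13215376] [ 3.14157609e+00  6.08309105e-04 -3.05729030e+00] 0.03412617289242349 [-0.38179187 -0.28659403  0.04891388]
[0.44394654 0.10912431 0.27367093]
```

View pics/w2.png

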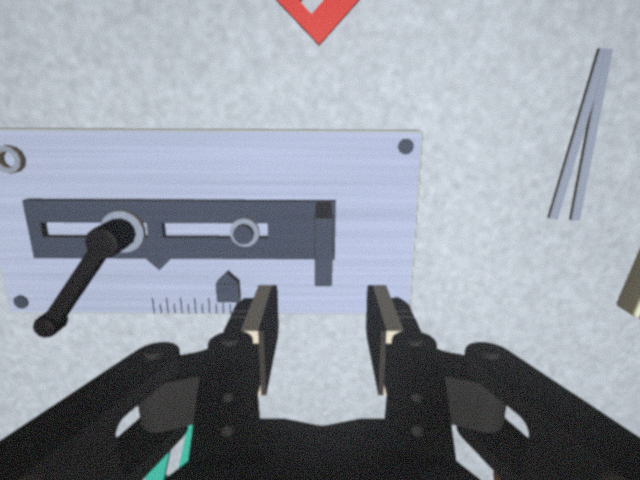

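Now clear: the fence's top face spans about (315..332, 217..286), pointer tip (159,269), index nose (228,271), hub (118,235), lever end knob (46,324), pin (244,233).

```bash
python3 - <<'E'
from h import *
c=bot.get_calibration("wrist")
P=dict(f0=(324,217,.064),f1=(323.5,286,.064),ptr=(159,269,.018),nose=(228,271,.019),pin=(244,233,.029),e0=(420,130,.012),e1=(0,128,.012),b0=(24,200,.018),b1=(335,200,.018),bm0=(35,258,.018))
for k,(u,v,z) in P.items(): print(k,on(c,u,v,z).round(4))
im=cv2.imread("pics/w2.png")
cv2.imwrite("pics/w2c.png",cv2.resize(im[180:345,0:350],None,fx=2.28,fy=2.28,interpolation=cv2.INTER_CUBIC))
E
```

```text
f0 [0.4949 0.1149 0.064 ]
f1 [0.5349 0.1182 0.064 ]
ptr [0.5519 0.0075 0.018 ]
nose [0.549  0.0545 0.019 ]
pin [0.5182 0.0662 0.029 ]
e0 [0.446  0.1719 0.012 ]
e1 [ 0.4676 -0.0922  0.012 ]
b0 [ 0.5115 -0.0782  0.018 ]
b1 [0.4942 0.1223 0.018 ]
bm0 [ 0.5511 -0.0756  0.018 ]
```

View pics/w2c.png

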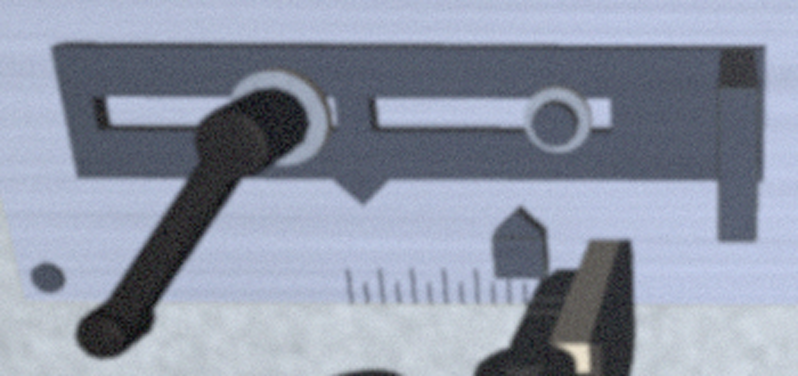

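>>> servo_tool(
  targets=[
    [[0,0.03,0.5],0],
    [[0,0,0.5],0],
    [[0,0,0.4],0],
    [[0,0,0.3],0],
    [[0,0,0.2],0],
    [[0,0,0.2],0],
    [[0,0,0],0],
    [[0,0,0],0],
  ],
)

```text
clock: 4.25
position: [0.5143, 0.1169, 0.0266]
tool_rot: [3.142, 0.0, -3.057]
force: [0.5, 0.0, -0.9]
grip_width: 0.034
```

>>> servo_tool(
  targets=[
    [[0,0,0],0],
    [[0,0,0],0],
    [[0,0,0],0],
    [[0,0,0],0],
    [[0,0,0],0],
    [[0,0,0],0],
  ],
  gripper=-1,
  newtons=30,
)

```text
clock: 5.0
position: [0.5143, 0.1168, 0.0267]
tool_rot: [3.142, 0.0, -3.057]
force: [-0.6, -0.8, 6.3]
grip_width: 0.0095
```

```bash
python3 - <<'E'
from h import *
o=bot.observe(); print(o["clock"],o["position"],o["tool_rot"],o["grip_width"],o["force"],o["moment"])
im=bot.grab_frame("wrist")
cv2.imwrite("pics/w3.png",cv2.convertScaleAbs(im,alpha=1.5,beta=15))
E
```

```text
5.0 [0.51429355 0.11683777 0.02668061] [ 3.14151077e+00  4.08867030e-04 -3.05667491e+00] 0.00949674226588189 [-0.55051636 -0.7612307   6.30555477] [-0.13939045  0.24426256 -0.11142039]
```

View pics/w3.png

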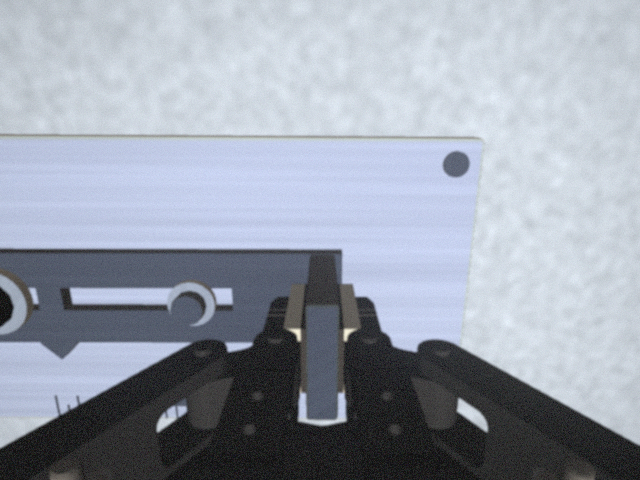

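>>> servo_tool(
  targets=[
    [[0,0.05,0],0],
    [[0,0.1,0],0],
    [[0,0.1,0],0],
    [[0,0.05,0],0],
    [[0,0,0],0],
  ],
)

```text
clock: 5.68
position: [0.5132, 0.1314, 0.0267]
tool_rot: [-3.141, 0.001, -3.057]
force: [-0.7, -2.7, 6.9]
grip_width: 0.0095
```

```bash
python3 - <<'E'
from h import *
o=bot.observe(); print(o["clock"],o["position"],o["tool_rot"],o["grip_width"],o["force"],o["moment"])
E
```

```text
5.675 [0.51321473 0.13140242 0.02667474] [-3.14113715e+00  6.90361271e-04 -3.05680994e+00] 0.009477980747354616 [-0.74221487 -2.66720044  6.91443792] [-0.74606852 -0.01417825 -0.0496355 ]
```

>>> servo_tool(
  targets=[
    [[0,0.1,0],0],
    [[0,0.1,0],0],
    [[0,0.1,0],0],
    [[0,0.1,0],0],
    [[0,0.1,0],0],
    [[0,0.06,0],0],
    [[0,0,0],0],
    [[0,0,0],0],
  ],
)

```text
clock: 6.68
position: [0.5109, 0.1593, 0.0267]
tool_rot: [-3.141, 0.001, -3.057]
force: [0.3, -3.8, 6.5]
grip_width: 0.0096
```

```bash
python3 - <<'E'
from h import *
o=bot.observe(); print(o["clock"],o["position"],o["tool_rot"],o["grip_width"],o["force"],o["moment"])
im=bot.grab_frame("wrist")
im=cv2.convertScaleAbs(im,alpha=1.5,beta=15)
cv2.imwrite("pics/w4.png",cv2.resize(im[240:440,0:260],None,fx=3,fy=3,interpolation=cv2.INTER_CUBIC))
E
```

```text
6.675 [0.51087614 0.15930508 0.02670315] [-3.14128203e+00  7.60462843e-04 -3.05689981e+00] 0.009594634945705918 [ 0.33954742 -3.76915656  6.46110134] [-0.56086244  0.02535871 -0.01456557]
```

View pics/w4.png

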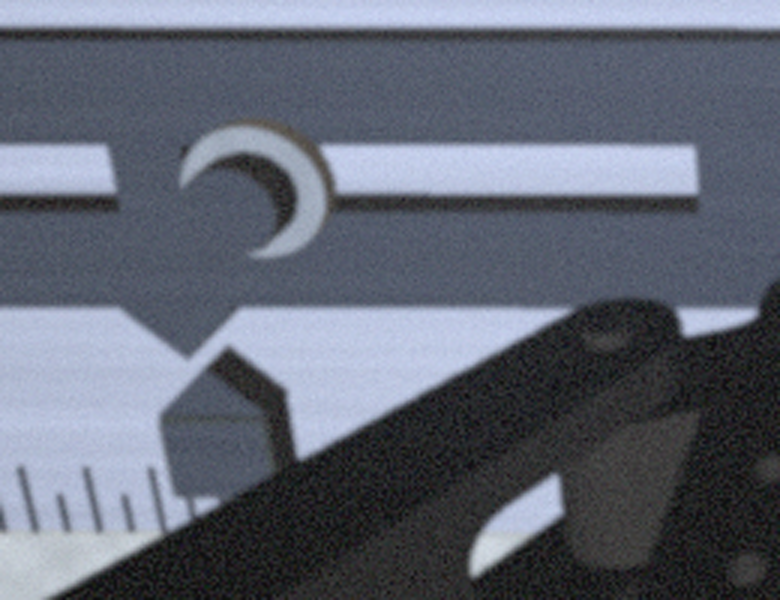

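The pointer tip is at crop (187,358), and the index block's top-face tip at (208,367) with its foot at (228,347). The pointer is still a little short on the -y side.

```bash
python3 - <<'E'
from h import *
c=bot.get_calibration("wrist")
y=np.radians(4.75); J=np.array([[np.cos(y),np.sin(y)],[-np.sin(y),np.cos(y)]])
p=on(c,187/3,240+358/3,.018)
for q in [on(c,208/3,240+367/3,.019),on(c,228/3,240+347/3,.012)]:
    print(p,q,J@(q-p)[:2]*1e3)
E
```

```text
[0.54868484 0.05123318 0.018     ] [0.54918637 0.05474737 0.019     ] [0.7908106  3.46058913]
[0.54868484 0.05123318 0.018     ] [0.55060958 0.05336962 0.012     ] [2.09504528 1.96971789]
```

>>> servo_tool(
  targets=[
    [[0,0.034,0],0],
    [[0,0.034,0],0],
    [[0,0,0],0],
    [[0,0,0],0],
  ],
)

```text
clock: 7.22
position: [0.5106, 0.1624, 0.0267]
tool_rot: [-3.141, 0.001, -3.057]
force: [0.1, -5.3, 5.8]
grip_width: 0.0098
```

```bash
python3 - <<'E'
from h import *
o=bot.observe(); print(o["clock"],o["position"],o["tool_rot"],o["grip_width"],o["force"],o["moment"])
im=bot.grab_frame("wrist")
im=cv2.convertScaleAbs(im,alpha=1.5,beta=15)
cv2.imwrite("pics/w5.png",cv2.resize(im[320:420,0:130],None,fx=6,fy=6,interpolation=cv2.INTER_CUBIC))
im=bot.grab_frame("scene")
cv2.imwrite("pics/s5.png",cv2.resize(cv2.convertScaleAbs(im[230:300,260:360],alpha=1.5),None,fx=8,fy=8,interpolation=cv2.INTER_CUBIC))
E
```

```text
7.225 [0.51058972 0.1623649  0.02669674] [-3.14097429e+00  6.64508406e-04 -3.05715682e+00] 0.009778334792403313 [ 0.08088502 -5.26797793  5.84881617] [-0.99688008 -0.05172676 -0.02490557]
```

View pics/w5.png

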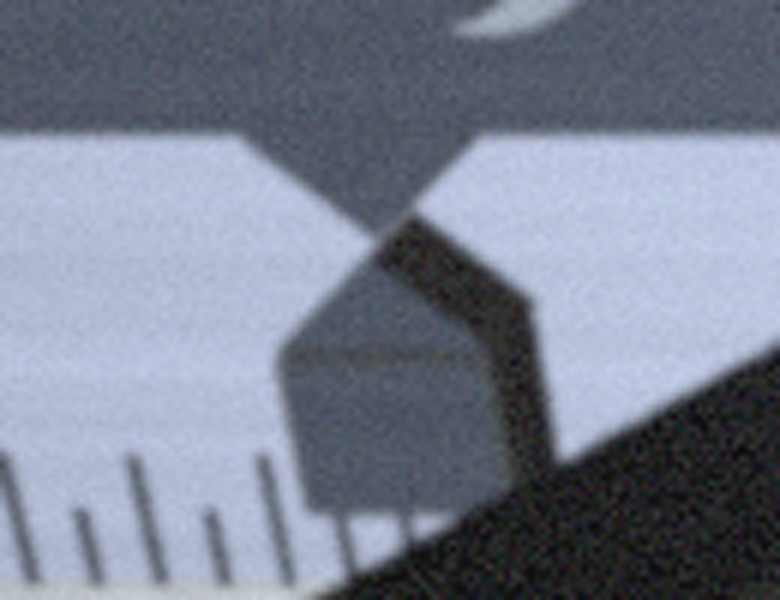

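View pics/s5.png

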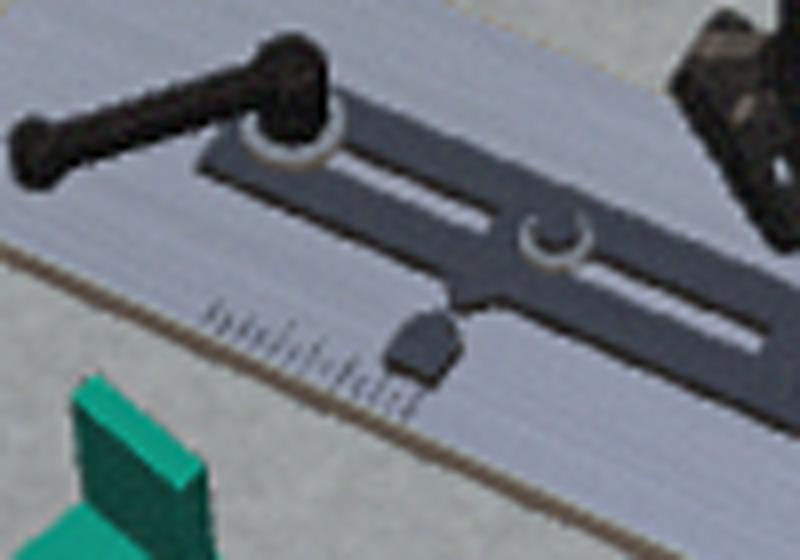

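Now the pointer tip is at about crop (380,240), directly above the block's top tip at (375,262).

```bash
python3 - <<'E'
from h import *
c=bot.get_calibration("wrist")
y=np.radians(4.75); J=np.array([[np.cos(y),np.sin(y)],[-np.sin(y),np.cos(y)]])
p=on(c,378/6,320+240/6,.018)
for q in [on(c,373/6,320+263/6,.019),on(c,415/6,320+212/6,.012)]:
    print(p,q,J@(q-p)[:2]*1e3)
# foot corners of pointer (base), block corners
a=(on(c,242/6,320+133/6,.018)+on(c,480/6,320+133/6,.018))/2
b=(on(c,283/6,320+355/6,.019)+on(c,487/6,320+350/6,.019))/2
print("sym", J@(b-a)[:2]*1e3)
E
```

```text
[0.54871938 0.05450983 0.018     ] [0.54992006 0.05466109 0.019     ] [1.20908383 0.05131947]
[0.54871938 0.05450983 0.018     ] [0.55042753 0.05338534 0.012     ] [ 1.60917225 -1.2620782 ]
sym [17.2223408  -0.70898976]
```

Aligned within about 0.7 mm by every estimate except the block's foot, which gives 1.3 mm. Releasing and lifting.

>>> servo_tool(
  targets=[
    [[0,0,0],0],
    [[0,0,0],0],
    [[0,0,0],0],
    [[0,0,-0.2],0],
    [[0,0,-0.5],0],
    [[0,0,-0.7],0],
    [[0,0,-0.7],0],
    [[0,0,0],0],
  ],
  gripper=-0.3,
)

```text
clock: 8.32
position: [0.5114, 0.1636, 0.1342]
tool_rot: [3.14, 0.004, -3.057]
force: [0.9, -0.1, 0.8]
grip_width: 0.0297
```

```bash
python3 - <<'E'
from h import *
o=bot.observe(); print(o["clock"],o["position"],o["qpos"],o["tool_rot"],o["grip_width"],o["force"],o["moment"])
im=bot.grab_frame("wrist")
im=cv2.convertScaleAbs(im,alpha=1.5,beta=15)
cv2.imwrite("pics/w6.png",im)
E
```

```text
8.325 [0.51141724 0.16358379 0.13416952] [-0.52009223  0.51687795  0.13566382  1.92955815 -0.10449933  0.69731242
  1.33381933] [ 3.14005457  0.00421209 -3.05652462] 0.029739341581557208 [ 0.86637935 -0.09274733  0.78496909] [ 0.03425149 -0.00188459  0.0421972 ]
```

View pics/w6.png

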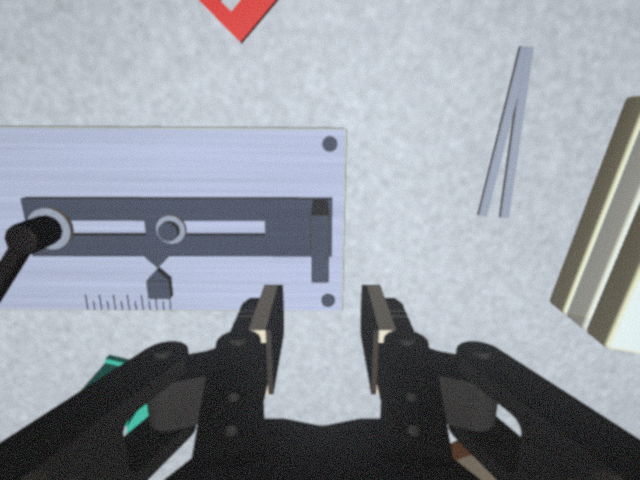

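>>> servo_tool(
  targets=[
    [[-0.15,-0.71,0],0],
    [[-0.15,-0.71,0],0],
    [[-0.15,-0.71,0],0],
    [[-0.15,-0.71,0],0],
    [[-0.15,-0.71,0],0],
    [[-0.14,-0.7,0],0],
    [[0,0,0],0],
  ],
)

```text
clock: 9.25
position: [0.5724, -0.0478, 0.1305]
tool_rot: [-3.141, -0.001, -3.06]
force: [0.8, 0.6, -0.3]
grip_width: 0.03
```

>>> servo_tool(
  targets=[
    [[0,0,0],1],
    [[0,0,0],1],
    [[0,0,0],1],
    [[0,0,0],1],
    [[0,0,0],1],
    [[0,0,0],1],
    [[0,0,0],1],
    [[0,0,0],0.4],
    [[0,0,0],0],
    [[0,0,0],0],
  ],
)

```text
clock: 10.5
position: [0.5725, -0.0447, 0.1312]
tool_rot: [-3.142, -0.0, 2.582]
force: [0.8, -0.2, 0.2]
grip_width: 0.03
```

```bash
python3 - <<'E'
from h import *
o=bot.observe(); print(o["clock"],o["position"],o["qpos"],o["tool_rot"],o["grip_width"],o["force"],o["moment"])
im=bot.grab_frame("wrist")
im=cv2.convertScaleAbs(im,alpha=1.5,beta=15)
cv2.imwrite("pics/w7.png",im)
E
```

```text
10.5 [ 0.572496   -0.04466529  0.13120351] [-0.24265253  0.59142348  0.30944187  1.836689   -0.25127839  0.75191802
  1.21377177] [-3.14151556e+00 -2.18174658e-04  2.58241445e+00] 0.030026987419802913 [ 0.77643412 -0.18594003  0.1505326 ] [-0.01324131  0.00017991 -0.01878375]
```

View pics/w7.png

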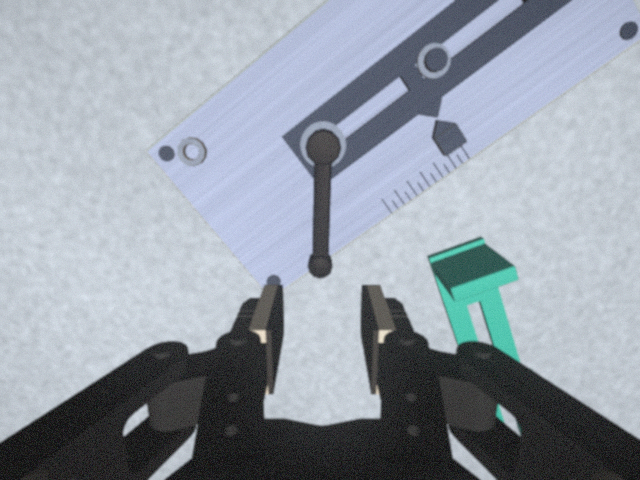

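The lever stands upright in the view: hub (323,148), end ball (320,264), between the jaws. The pointer and block at (435,117) still look in line.

```bash
python3 - <<'E'
from h import *
c=bot.get_calibration("wrist"); o=bot.observe(); T=o["position"]; yw=o["tool_rot"][2]
tx=np.array([np.cos(yw),np.sin(yw)]); ty=np.array([np.sin(yw),-np.cos(yw)])
for n,u,v,z in [("hubtop",323,147,.060),("stud ring",324,146,.018),("end",320,264,.052),("arm200",321.5,210,.057),("spacer",193,151,.018)]:
    p=on(c,u,v,z)[:2]; d=p-T[:2]; print(n,p,"tool",d@tx*1e3,d@ty*1e3)
E
```

```text
hubtop [ 0.52496292 -0.01452406] tool 56.36864035367656 0.383354145069833
stud ring [ 0.5272215  -0.01500991] tool 54.19664784283986 1.1705352027191367
end [ 0.58138005 -0.05169494] tool -11.175070784757423 -1.1701602153285677
arm200 [ 0.553498  -0.0332556] tool 22.242522744927577 -0.343898963486567
spacer [ 0.48659269 -0.08587209] tool 51.01279674837264 -80.45061836692595
```

>>> servo_tool(
  targets=[
    [[-0.04,0,0.5],0],
    [[0,0,0.5],0],
    [[0,0,0.4],0],
    [[0,0,0.3],0],
    [[0,0,0.24],0],
    [[0,0,0],0],
    [[0,0,0],0],
    [[0,0,0],0],
  ],
)

```text
clock: 11.55
position: [0.5746, -0.0459, 0.0349]
tool_rot: [3.141, 0.001, 2.581]
force: [-0.1, 0.2, 0.1]
grip_width: 0.0298
```

```bash
python3 - <<'E'
from h import *
for i in range(4):
  o=bot.observe(); print(o["clock"],o["position"].round(4),o["tool_rot"].round(4),o["force"].round(2),o["moment"].round(3))
  im=bot.grab_frame("wrist")
im=cv2.convertScaleAbs(im,alpha=1.5,beta=15)
cv2.imwrite("pics/w8.png",im)
E
```

```text
11.55 [ 0.5746 -0.0459  0.0349] [3.1411e+00 7.0000e-04 2.5811e+00] [-0.14  0.17  0.12] [-0.002 -0.021 -0.017]
11.6 [ 0.5746 -0.0459  0.0348] [3.1411e+00 7.0000e-04 2.5810e+00] [0.53 0.22 1.01] [-0.008 -0.038  0.02 ]
11.65 [ 0.5745 -0.0459  0.0348] [3.1412e+00 6.0000e-04 2.5810e+00] [ 0.   -0.17 -0.04] [-0.003 -0.031 -0.038]
11.7 [ 0.5745 -0.0459  0.0347] [3.1413e+00 5.0000e-04 2.5810e+00] [ 0.04  0.49 -0.2 ] [ 0.006 -0.003 -0.04 ]
```

View pics/w8.png

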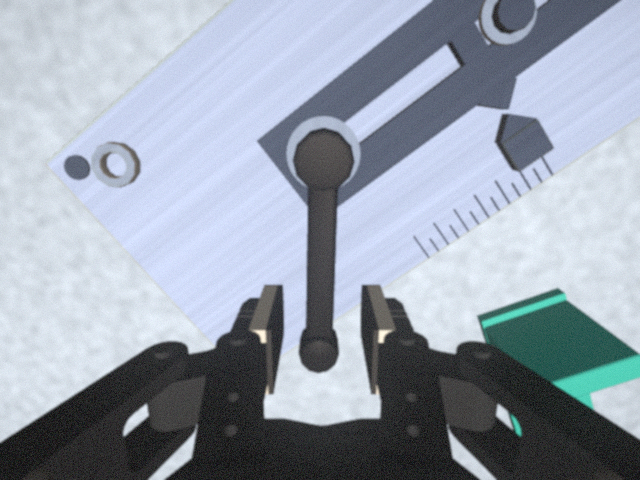

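>>> servo_tool(
  targets=[
    [[0,-0.08,0],0],
    [[0,-0.08,0],0],
    [[0,-0.04,0],0],
    [[0,-0.05,0],0.5],
    [[0,-0.05,0],0.5],
    [[0,0,0],0],
    [[0,0,0],0],
  ],
)

```text
clock: 12.62
position: [0.5663, -0.0586, 0.0343]
tool_rot: [-3.141, 0.0, 2.494]
force: [0.3, 0.1, 0.3]
grip_width: 0.0295
```

```bash
cat > m.py <<'E'
from h import *
import sys
F=[];M=[]
for i in range(4):
  o=bot.observe(); F.append(o["force"]);M.append(o["moment"]); im=bot.grab_frame("wrist")
F=np.mean(F,0);M=np.mean(M,0);T=o["position"][:2];yw=o["tool_rot"][2]
tx=np.array([np.cos(yw),np.sin(yw)]); ty=np.array([np.sin(yw),-np.cos(yw)])
H=np.array([.5252,-.0145]); d=H-T
print("t",o["clock"],"z",o["position"][2].round(4),"yaw",np.degrees(yw).round(2),"F tool x,y",(F[:2]@tx).round(2),(F[:2]@ty).round(2),"Fz",F[2].round(2),"M",M.round(3),"hub in tool mm",(d@tx*1e3).round(1),(d@ty*1e3).round(1))
im=cv2.convertScaleAbs(im,alpha=1.5,beta=15)
cv2.imwrite(f"pics/{sys.argv[1]}.png",im)
E
python3 m.py w9
```

```text
t 12.775 z 0.0343 yaw 142.89 F tool x,y -0.3 0.35 Fz 0.18 M [ 0.017 -0.012  0.009] hub in tool mm 59.4 10.4
```

View pics/w9.png

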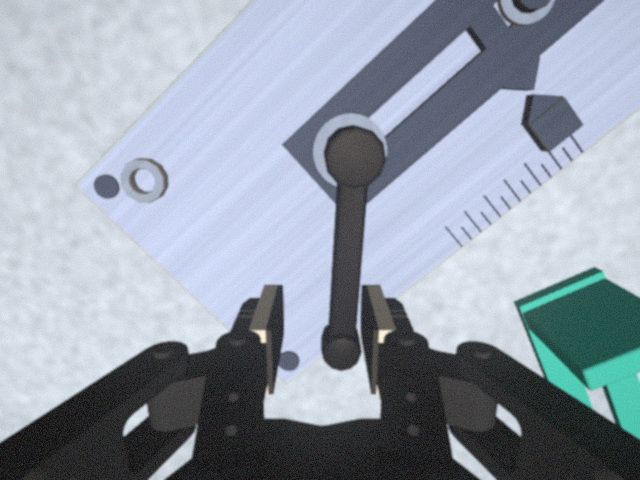

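>>> servo_tool(
  targets=[
    [[0,-0.05,0],0.5],
    [[0,-0.05,0],0.5],
    [[0,-0.05,0],0.5],
    [[0,0,0],0],
  ],
)

```text
clock: 13.32
position: [0.5613, -0.0645, 0.0343]
tool_rot: [-3.141, 0.0, 2.362]
force: [-0.8, 0.1, 0.5]
grip_width: 0.0299
```

```bash
python3 m.py w10
```

```text
t 13.475 z 0.0343 yaw 135.4 F tool x,y 0.1 0.01 Fz 0.12 M [-0.014 -0.005 -0.009] hub in tool mm 60.8 10.0
```

View pics/w10.png

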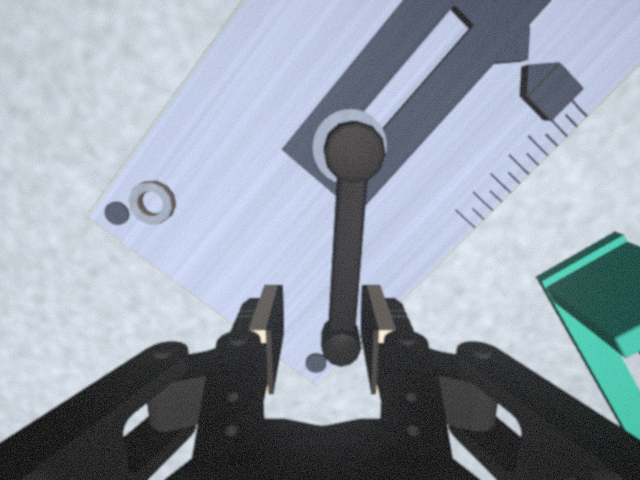

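>>> servo_tool(
  targets=[
    [[0.02,-0.05,0],0.5],
    [[0.02,-0.05,0],0.5],
    [[0.02,-0.05,0],0.5],
    [[0,0,0],0],
  ],
)

```text
clock: 14.02
position: [0.5539, -0.0672, 0.0344]
tool_rot: [3.142, 0.0, 2.231]
force: [2.6, -0.0, 1.0]
grip_width: 0.0301
```

```bash
python3 m.py w11
```

```text
t 14.175 z 0.0343 yaw 127.9 F tool x,y -1.01 2.2 Fz 0.08 M [ 0.092 -0.516 -0.007] hub in tool mm 59.2 9.8
```

>>> servo_tool(
  targets=[
    [[0.02,-0.05,0],0.5],
    [[0.01,-0.05,0],0.5],
    [[0,0,0],0],
  ],
)

```text
clock: 14.6
position: [0.5493, -0.069, 0.0344]
tool_rot: [3.141, 0.001, 2.142]
force: [4.9, 1.0, -1.2]
grip_width: 0.0299
```

```bash
python3 m.py w12
```

```text
t 14.75 z 0.0344 yaw 122.82 F tool x,y -1.82 4.38 Fz -1.11 M [ 0.125 -1.023  0.01 ] hub in tool mm 58.9 9.4
```

Force is rising as described: 2.2 N, then 4.4 N after 5° more. One small step more.

>>> servo_tool(
  targets=[
    [[0.01,-0.03,0],0.25],
    [[0,-0.02,0],0.25],
    [[0,0,0],0],
  ],
)

```text
clock: 15.18
position: [0.5471, -0.0698, 0.0344]
tool_rot: [3.141, 0.001, 2.1]
force: [6.0, 1.6, -1.1]
grip_width: 0.0298
```

```bash
python3 m.py w13
```

```text
t 15.325 z 0.0344 yaw 120.34 F tool x,y -1.68 5.74 Fz -1.18 M [ 0.284 -1.375  0.022] hub in tool mm 58.8 9.0
```

View pics/w13.png

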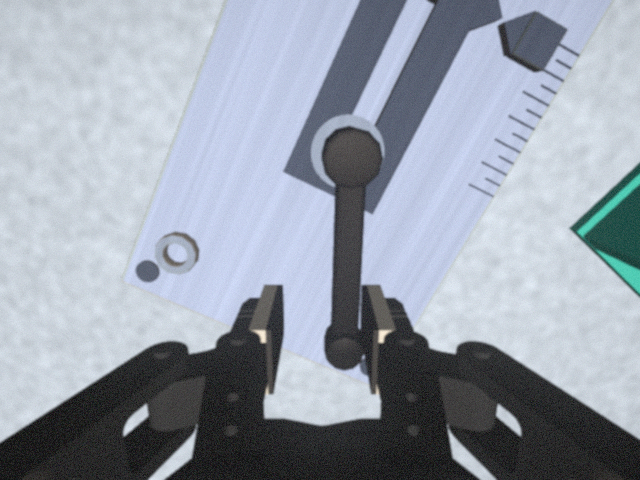

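>>> servo_tool(
  targets=[
    [[0,0.08,0],0],
    [[0,0.1,0],0],
    [[0,0,0],0],
    [[0,0,-0.3],0],
    [[0,0,-0.6],0],
    [[0,0,-0.8],0],
    [[0,0,-0.6],0],
    [[0.5,0,0],0],
    [[0,0,0],0],
    [[0,0,0],0],
  ],
)

```text
clock: 16.62
position: [0.5418, -0.0442, 0.1498]
tool_rot: [3.141, 0.0, 2.101]
force: [0.0, 0.3, 0.9]
grip_width: 0.0302
```

```bash
python3 m.py w14; python3 - <<'E'
from h import *
im=bot.grab_frame("scene")
cv2.imwrite("pics/s14.png",cv2.resize(cv2.convertScaleAbs(im[205:315,235:400],alpha=1.5),None,fx=4.8,fy=4.8,interpolation=cv2.INTER_CUBIC))
E
```

```text
t 16.775 z 0.1493 yaw 120.33 F tool x,y -0.4 -0.05 Fz 0.56 M [-0.007 -0.008  0.011] hub in tool mm 34.2 0.8
```

View pics/w14.png

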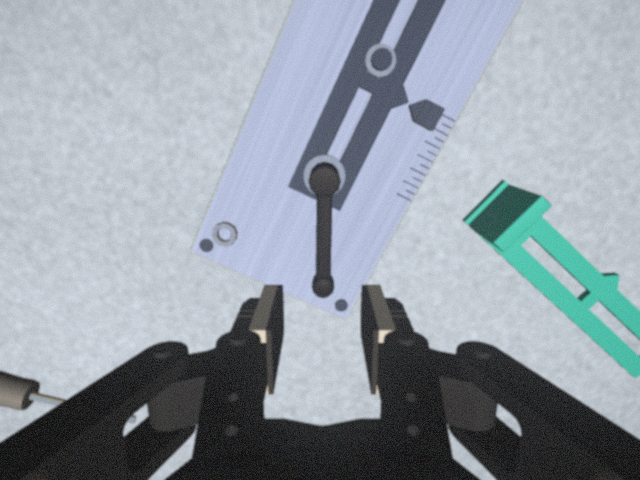

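View pics/s14.png

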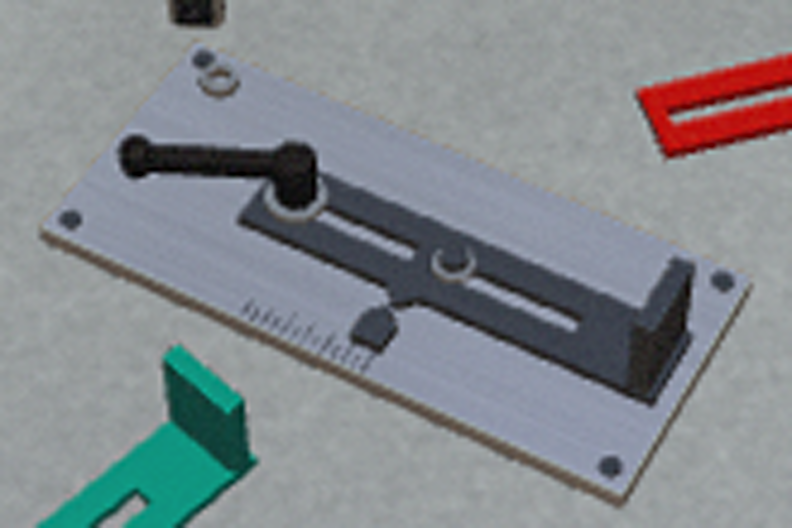

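Lever stayed put at roughly (323,285), spacer (225,233) undisturbed. A closer check of the pointer.

```bash
python3 - <<'E'
from h import *
im=cv2.imread("pics/w14.png")
cv2.imwrite("pics/w14c.png",cv2.resize(im[60:150,350:470],None,fx=6,fy=6,interpolation=cv2.INTER_CUBIC))
E
```

```text
(no output)
```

View pics/w14c.png

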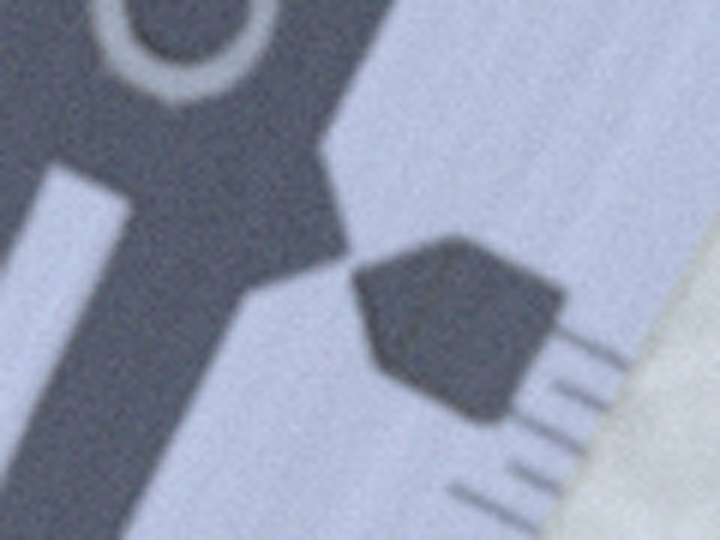

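```bash
python3 - <<'E'
from h import *
c=bot.get_calibration("wrist")
y=np.radians(4.75); J=np.array([[np.cos(y),np.sin(y)],[-np.sin(y),np.cos(y)]])
g=lambda x,v,z:on(c,350+x/6,60+v/6,z)
print(J@(g(353,270,.019)-g(349,256,.018))[:2]*1e3)
print(J@((g(458,236,.019)+g(375,366,.019))/2-(g(320,150,.018)+g(246,295,.018))/2)[:2]*1e3)
t=bot.observe();print(t["clock"],t["force"])
E
```

```text
[ 0.91531247 -1.18853905]
[16.68232999 -0.92027608]
16.875 [-0.06107639  0.4617663  -0.10911525]
```

```bash
python3 -c "
from workcell import bot
print(bot.job_done())"
```

```text
the job is handed in; nothing more can be done
None
```

The end stop is set and clamped, and I handed the job in at about 17 s. No verdict is reported.

- **Slide:** I took the steel bracket by its fence and slid it about 46 mm along +y. The pull was 3 to 5 N with almost no sideways force, so the guide pin was not loaded. Then I let go.
- **Clamp:** I pushed the lever clockwise with one pad until the pad read 5.7 N. That is about 5 to 6 N at the lever end, an estimated 43 to 52 N of grip. If the end ball was touching the pad it could be nearer 60 N. I then backed off and lifted clear, and the lever stayed put.
- **Last checks:** The wrist picture after clamping puts the pointer about 1 mm past the nose towards +y (1.2 mm by the tips, 0.9 mm by the shapes), within the 2.5 mm allowed. Before clamping, the estimates ran from 0 to 1.3 mm past, with the block's foot giving the largest. The spacer, look-alikes and other things in view looked undisturbed, and the force on the tool was near zero.

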